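# Make up a room-temperature kit and a chilled kit at the sample desk

### The arm

A 7-joint arm with a two-finger parallel gripper is mounted at the origin on the work surface. World frame = base frame: x ahead of the robot, y to its left, z up, the work surface at z = 0. Lengths are in m, angles in rad, forces in N, time in s.
With the tool pointing down it reaches from about 0.425 to 0.875 m from the base axis. Payload 8.4 kg.
Tool frame: the origin (TCP) lies between the finger pads; the fingertips stand 19 mm ahead of it and the grasp point (between the pads) is the TCP; z points along the fingers, y is the line along which they close (so a half turn about z gives the same grasp; the last joint's range is limited). The gripper opens to 85 mm and grips with 20 to 120 N. Pads are 22 mm wide; open, the fingers measure 114 mm over their backs; the gripper's body (76 mm by 85 mm) begins 54 mm behind the grasp point. The pads swing forward as they close: fully open they stand 13 mm farther back than shut.
Start: joints at [-1.268, 0.333, 0.04, 1.465, -0.013, 1.343, -0.059], TCP at [0.254, 0.598, 0.25] pointing down, gripper open.
Joint ranges: [-2.58, 2.58], [-0.38, 2.09], [-1.3, 1.39], [0.25, 2.4], [-1.5, 4.64], [0.08, 2.09], [-2.65, 2.65]. Speed limits (rad/s): [2.22, 2.22, 2.79, 2.79, 3.14, 3.14, 3.14].

### API

Orientations are given as [roll, pitch, yaw] about the fixed x, y, z axes, in that order (R = Rz(yaw) Ry(pitch) Rx(roll)).
In Python, from station import arm, optics gives the robot as it stands.
- The arm moves only by the tool drive_tool, never from a script. Its arguments are lists of equal length, an entry for each row: "travel": the shift along the world's x, y, z in m, a list of three; "turn": the turn, a rotation vector about the world's x, y, z in rad, a list of three; "hand": the opening, from 0 (shut) to 1 (fully open). A call has 1 to 20 rows; each row shifts and turns the commanded pose from where the row before left it; what a row does not reach is not made up. A row lasts 1/10 s, in which the tool goes at most 50 mm and 8.59 degrees, less where a joint would pass 70% of its speed; a pose out of reach is approached as far as the arm can. A call is refused whole if a number of a shift passes 0.05 or a number of a turn 0.15, either way. A call with a gripper value outside its range is refused whole. The fingers move at their own pace and stop on an object; "grip_force" is the grip in N (left out, the last holds). Time passes only in rows, so rows that do not move let the fingers close. It gives the time, the measured TCP pose, the force, the opening and the grip force at its end, in the units of the state.
- arm.state(): the state, without advancing time (a new reading comes with each control period).
- optics.get_image(name): name is "side" or "top" or "wrist"; returns the picture (400x640x3 uint8, red, green, blue); there is no depth.
- optics.get_calibration(name): a dict with "camera_matrix" (3x3 intrinsics, pixels), "R" (3x3) and "t" (3): a world point X has camera coordinates R X + t; the wrist camera has in their place "mount" (4x4, takes a point from camera to tool coordinates, whose origin is the TCP and whose axes are the flange's). Camera axes: x right, y down, z forward; pixel columns grow to the right and rows downward; lengths in m; the calibration is good to about 2 mm. A picture is of the moment at which its call begins: read the wrist's pose just before it. get_calibration takes no time and is no camera call.
- arm.finish_job(): hands the job in; it is judged then, once.
The state is a dict: "clock": time; "joint_pos": joint angles; "qvel": joint speeds; "tau": joint torques, N m; "tool_pos": TCP position; "tcp_rot": TCP orientation; "force": force on the tool from outside, world axes, zero at the start; "ft_torque": the same for the moment, N m; "finger_gap": finger opening in m; "grip_force": force on a finger pad.
Only numpy, scipy, OpenCV 4.12 (cv2) and the standard library are available. Lean on these libraries where they do the work, as an engineer would, in place of code of your own. Each camera call takes 0.05 s, during which the arm holds its last target. There are 200 camera calls.

### The job

Make up the two sample kits from the stock. Room-temperature kit: stand the wide jar in the large bay and the tall bottle in the small bay of the divided tray. Chilled kit: in the tray that already holds one cold pack, lay a second pack flat on the floor end to end with it, lay the last pack flat on top, in line with them and centred across the joint like a brick, and stand the small jar in the middle of that top pack; keep the jars and the bottle upright throughout and leave the tube rack, the scanner and the label roll where they are.

Things in the scene. Friction and masses are not known exactly. Their poses are not given: they have to be found in the camera images.
- tall_bottle: the tall bottle: white plastic, red cap, 100 mm high; the body is a cylinder 36 mm in diameter up to 72 mm, then a shoulder and the cap 27 mm in diameter; about 90 g; origin: centre of its underside, z up; stands in the stock
- wide_jar: the wide jar: white plastic body 56 mm in diameter, red screw cap 60 mm in diameter from 42 to 58 mm (its full height); about 110 g; origin: centre of its underside; stands in the stock
- small_jar: the small jar: white plastic body 34 mm in diameter, red screw cap 36 mm in diameter from 34 to 46 mm (its full height); about 50 g; origin: centre of its underside; stands in the stock
- cold_pack_a: identical cold pack, a loose blue rigid plastic brick with two small white panels on top, 46 x 90 x 28 mm high (x, y, z), about 130 g; origin: centre of its underside; its long side runs along its y; a half turn makes no difference. Lies flat in the stock
- cold_pack_b: identical cold pack, a loose blue rigid plastic brick with two small white panels on top, 46 x 90 x 28 mm high (x, y, z), about 130 g; origin: centre of its underside; its long side runs along its y; a half turn makes no difference. Lies flat in the stock; the two loose packs are interchangeable
- divided_tray: fixed beige tray of the room-temperature kit, 96 x 164 mm (x, y), walls 4 mm thick, 14 mm high, floor top at z 0.004; a 4 mm cross wall at y +0.012 parts it into a large bay (88 x 88 mm, centre x 0, y -0.034) and a small bay (88 mm in x, 64 mm in y, centre x 0, y +0.046). Origin: centre of underside
- chilled_tray: fixed beige tray of the chilled kit, 114 x 206 mm (x, y), walls 4 mm thick, 12 mm high, floor top at z 0.004. A pack like the loose ones is fixed in it, lengthwise, centre at x 0, y -0.052 (y -0.097 to -0.007, top at z 0.032). The rest of the floor, to y +0.099, is free for one more pack: centre near y +0.045, leaving a joint about 7 mm wide, its middle at y -0.003. Origin: centre of underside
- tube_rack: bystander: small beige rack, 70 x 100 mm, full of sample tubes with red caps, 88 mm high; loose, 500 g; origin: centre of underside
- scanner: bystander: hand scanner lying on the desk, black head and grey handle, about 50 x 170 x 35 mm high; loose; origin: near its middle, on the desk
- label_roll: bystander: roll of blank paper labels lying flat, 90 mm in diameter, 40 mm hole, 35 mm high; loose; origin: centre of underside
Not all that is in view belongs to the job. What is shaped like the small_jar but black is not meant.

How it is judged:
At the end, for the whole second after the job is handed in: Wide jar and tall bottle upright on the floors of their bays. Chilled tray: one loose pack flat on the floor beyond the fixed one (+-14 mm across, +-10 along), the other flat across the joint (+-14, +-15), both in line within 0.2 rad, the small jar upright on it (+-14, +-20). All at rest (x of tall_bottle in the frame of divided_tray between -0.03 and 0.03 m and y of tall_bottle in the frame of divided_tray between 0.028 and 0.064 m and z of tall_bottle in the frame of divided_tray between 0 and 0.009 m and x of wide_jar in the frame of divided_tray between -0.018 and 0.018 m and y of wide_jar in the frame of divided_tray between -0.052 and -0.016 m and z of wide_jar in the frame of divided_tray between 0 and 0.009 m and x of small_jar in the frame of chilled_tray between -0.014 and 0.014 m and y of small_jar in the frame of chilled_tray between -0.023 and 0.017 m and z of small_jar in the frame of chilled_tray between 0.055 and 0.065 m and ((x of cold_pack_a in the frame of chilled_tray between -0.014 and 0.014 m and y of cold_pack_a in the frame of chilled_tray between 0.036 and 0.056 m and z of cold_pack_a in the frame of chilled_tray between -0.001 and 0.008 m and x of cold_pack_b in the frame of chilled_tray between -0.014 and 0.014 m and y of cold_pack_b in the frame of chilled_tray between -0.018 and 0.012 m and z of cold_pack_b in the frame of chilled_tray between 0.028 and 0.036 m) or (x of cold_pack_b in the frame of chilled_tray between -0.014 and 0.014 m and y of cold_pack_b in the frame of chilled_tray between 0.036 and 0.056 m and z of cold_pack_b in the frame of chilled_tray between -0.001 and 0.008 m and x of cold_pack_a in the frame of chilled_tray between -0.014 and 0.014 m and y of cold_pack_a in the frame of chilled_tray between -0.018 and 0.012 m and z of cold_pack_a in the frame of chilled_tray between 0.028 and 0.036 m)) and angle between each of tall_bottle, wide_jar, small_jar, cold_pack_a, cold_pack_b's own z axis and vertical below 0.12 rad and linear speed of each of tall_bottle, wide_jar, small_jar, cold_pack_a, cold_pack_b below 0.02 m/s and angle between the y axis of each of cold_pack_a, cold_pack_b and the y axis of chilled_tray, either way round below 0.2 rad); the robot touches nothing.
It fails at once if a jar or the bottle is tipped over (more than 0.7 rad) (angle between any of tall_bottle, wide_jar, small_jar's own z axis and vertical above 0.7 rad).
It fails at once if the tube rack, scanner or label roll is moved by more than 20 mm (distance of any of tube_rack, scanner, label_roll from where it was at the start of the episode above 0.02 m).
It also fails if it takes over 117 s, if anything falls off the work surface, if the arm or the gripper's body presses on something with over 40 N, if the wrist force passes 120 N, or if a joint passes its speed limit or range.

## Working session

There is one attempt and no reset: what is moved stays moved. The work goes in short steps, Python scripts to look and compute and a tool call to move; the robot and the scene stay as the last step left them, time stands still between calls to the robot, and variables do not carry over. Pictures are saved under pics/ and viewed, at most 14 in all, crops included, and the job is handed in when it is done.

Besides the shell and the picture viewer there is one more tool, called after ">>>" as name(argument=value, ...) on one line, values as JSON. drive_tool: Moves the arm, as the interface text tells. Its arguments: {"type":"object","properties":{"travel":{"type":"array","items":{"type":"array","items":{"type":"number"}}},"turn":{"type":"array","items":{"type":"array","items":{"type":"number"}}},"hand":{"type":"array","items":{"type":"number"}},"grip_force":{"type":"number"}},"required":["travel","turn","hand"]}

```bash
mkdir -p pics
python3 - <<'E'
from station import arm, optics
import cv2
s=arm.state();print({k:s[k] for k in('clock','tool_pos','tcp_rot','finger_gap')})
for n in('top','side'):
    cv2.imwrite(f'pics/{n}0.png',optics.get_image(n)[:,:,::-1]);print(n,optics.get_calibration(n))
print(optics.get_calibration('wrist'))
E
```

```text
{'clock': 0.0, 'tool_pos': array([0.25404442, 0.59785339, 0.24944646]), 'tcp_rot': array([-3.14003055e+00,  7.74152056e-05,  2.73978865e+00]), 'finger_gap': 0.08533583609752428}
top {'camera_matrix': array([[415.14530945,   0.        , 309.82269839],
       [  0.        , 415.14530945, 199.41016115],
       [  0.        ,   0.        ,   1.        ]]), 'R': array([[ 0.02649634, -0.99951207,  0.01653958],
       [-0.98601815, -0.02885444, -0.16412079],
       [ 0.16451795, -0.01195972, -0.98630158]]), 't': array([-0.03382348,  0.5558872 ,  1.05212992])}
side {'camera_matrix': array([[386.51520747,   0.        , 317.15192484],
       [  0.        , 386.51520747, 201.71450707],
       [  0.        ,   0.        ,   1.        ]]), 'R': array([[-0.99834179, -0.05681837, -0.00923857],
       [-0.02917485,  0.6377718 , -0.76967263],
       [ 0.04962364, -0.76812681, -0.63837191]]), 't': array([0.55934272, 0.05109233, 0.95581163])}
{'camera_matrix': array([[323.04625707,   0.        , 323.8497697 ],
       [  0.        , 323.04625707, 195.11583485],
       [  0.        ,   0.        ,   1.        ]]), 'mount': array([[-7.10997485e-04, -9.47753379e-01, -3.19003178e-01,
         8.14623530e-02],
       [ 9.99999372e-01, -3.97428297e-04, -1.04805548e-03,
         3.33080489e-04],
       [ 8.66517229e-04, -3.19003723e-01,  9.47753066e-01,
        -1.24287737e-01],
       [ 0.00000000e+00,  0.00000000e+00,  0.00000000e+00,
         1.00000000e+00]])}
```

View pics/top0.png

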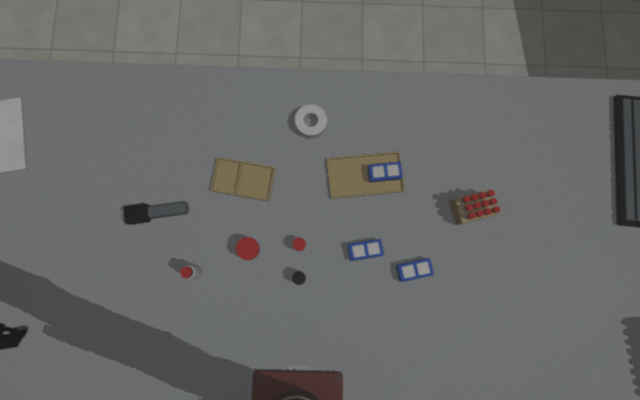

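View pics/side0.png

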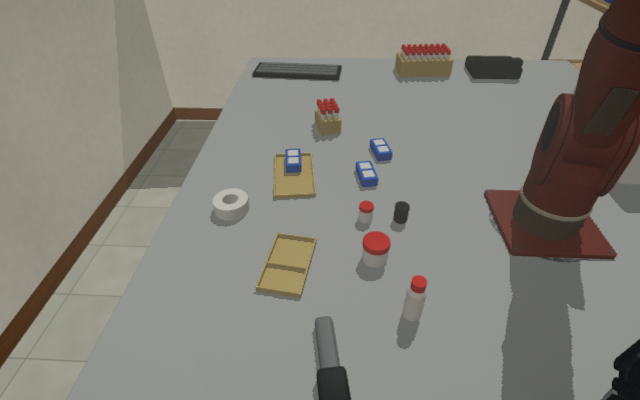

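The top view shows the stock: red-capped small jar (299,244), wide jar (248,248), tall bottle (187,272), and loose packs at (366,250) and (415,270). The divided tray is at (242,179) with its small bay on the left, and the chilled tray is at (365,175) with its fixed pack on the right. Bystanders are the roll (310,120), rack (475,207) and scanner (155,212).
Two things could be the small jar: (299,244) with the red cap and white body, and (298,278), which is black. The red one fits the description, and I'll confirm it in a crop.

```bash
cat > h.py <<'E'
import numpy as np, cv2
from station import arm, optics
from scipy.optimize import least_squares
def proj(X,c):
    X=np.atleast_2d(X)@c['R'].T+c['t']; p=X@c['camera_matrix'].T; return p[:,:2]/p[:,2:]
def unproj(uv,z,c):
    d=np.c_[np.atleast_2d(uv),np.ones(len(np.atleast_2d(uv)))]@np.linalg.inv(c['camera_matrix']).T@c['R']
    C=-c['R'].T@c['t']; return C+d*((z-C[2])/d[:,2])[:,None]
def blob(m,uv):
    n,l,st,ce=cv2.connectedComponentsWithStats(m.astype(np.uint8))
    i=1+np.argmin(np.hypot(*(ce[1:]-uv).T)+1e3*(st[1:,4]<15)); return (l==i).astype(np.uint8)
def masks(im):
    h=cv2.cvtColor(im,cv2.COLOR_RGB2HSV).astype(int);H,S,V=h[...,0],h[...,1],h[...,2]
    return dict(red=((H<8)|(H>172))&(S>150)&(V>90),blue=(H>100)&(H<130)&(S>120),tan=(H>12)&(H<30)&(S>70))
def cyl(r,z0,z1):
    a=np.linspace(0,2*np.pi,40); o=r*np.c_[np.cos(a),np.sin(a)]
    return np.r_[np.c_[o,0*a+z0],np.c_[o,0*a+z1]]
def box(a,b,z0,z1): return np.array([[i*a/2,j*b/2,k] for i in(-1,1) for j in(-1,1) for k in(z0,z1)])
def fit(mask,P,c,yaw=None):
    cnt=max(cv2.findContours(mask,0,2)[0],key=cv2.contourArea); hull=cv2.convexHull(cnt)
    # rasterised comparisons: moments of hull
    def feat(h):
        m=cv2.moments(h.astype(np.float32)); A=m['m00']
        f=[m['m10']/A,m['m01']/A]
        if yaw is not None: f+=[m['mu20']/A**1.5,]  and [60*m['mu11']/A**2,60*(m['mu20']-m['mu02'])/A**2]
        return np.array(f)
    t=feat(hull); g=unproj(t[:2],P[:,2].mean(),c)[0,:2]
    def res(q):
        w=q[2] if yaw is not None else 0
        R=np.array([[np.cos(w),-np.sin(w)],[np.sin(w),np.cos(w)]])
        return feat(cv2.convexHull(proj(np.c_[P[:,:2]@R.T+q[:2],P[:,2]],c).astype(np.float32)))-t
    s=least_squares(res,[*g]+([yaw] if yaw is not None else []),x_scale=.01,diff_step=1e-3)
    return s.x.round(4),round(float(np.abs(s.fun).max()),2),int(mask.sum())
E
python3 - <<'E'
from h import *
G=dict(bottle=('red',cyl(.0135,.075,.1),None,(186,272),(419,284)),wide=('red',cyl(.03,.042,.058),None,(248,248),(376,242)),
small=('red',cyl(.018,.034,.046),None,(299,244),(366,207)),pa=('blue',box(.046,.09,0,.028),0.1,(366,250),(367,173)),
pb=('blue',box(.046,.09,0,.028),0.1,(415,270),(381,149)),fixed=('blue',box(.046,.09,.004,.032),0.1,(384,172),(293,160)),
div=('tan',box(.096,.164,0,.014),-.1,(242,179),(288,265)),chil=('tan',box(.114,.206,0,.012),.1,(355,175),(293,178)))
I={}
for n,k in(('top',3),('side',4)):
    im=cv2.imread(f'pics/{n}0.png')[:,:,::-1];c=optics.get_calibration(n);M=masks(im);I[n]=im
    for o,g in G.items():
        m=blob(M[g[0]],g[k])
        if o=='chil': m=blob(M['tan']|M['blue'],g[k])
        print(n,o,*fit(m,g[1],c,g[2]))
c=I['side'][140:260,330:440]
cv2.imwrite('pics/crop1.png',cv2.resize(c[:,:,::-1],None,fx=5,fy=5,interpolation=2))
E
```

```text
top bottle [0.3598 0.2829] 0.0 75
top wide [0.4239 0.14  ] 0.0 353
top small [0.439  0.0071] 0.0 97
top pa [ 0.4305 -0.1698  0.1706] 0.05 184
top pb [ 0.3815 -0.3025  0.2348] 0.07 206
top fixed [ 0.6458 -0.2229  0.1224] 0.69 180
top div [ 0.6161  0.168  -0.1263] 0.18 1968
top chil [ 0.6379 -0.1694  0.1212] 0.19 2189
side bottle [0.3589 0.2765] 0.0 181
side wide [0.4242 0.1353] 0.0 424
side small [0.4393 0.0025] 0.0 97
side pa [ 0.4305 -0.1711  0.1636] 0.28 197
side pb [ 0.383  -0.2935  0.3798] 0.82 162
side fixed [ 0.6462 -0.2365 -0.0827] 1.13 88
side div [ 0.6164  0.1667 -0.1266] 0.08 2653
side chil [ 0.6386 -0.1703  0.1279] 0.17 1419
```

View pics/crop1.png

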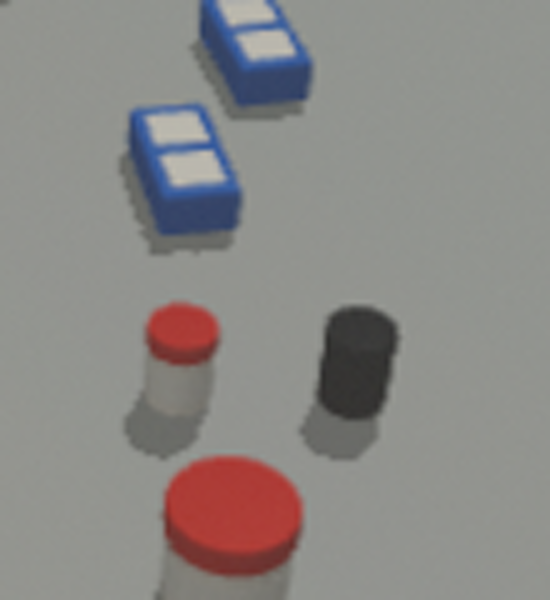

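The crop confirms it: the red-capped white jar is the small jar, and the black one is the decoy. The two cameras agree to a few mm, so I'll start with the wide jar.

>>> drive_tool(travel=[[0.015,-0.042,-0.005],[0.015,-0.042,-0.005],[0.015,-0.042,-0.005],[0.015,-0.042,-0.005],[0.015,-0.042,-0.005],[0.015,-0.042,-0.005],[0.015,-0.042,-0.005],[0.015,-0.042,-0.005],[0.015,-0.042,-0.005],[0.015,-0.042,-0.005],[0.02,-0.04,-0.005],[0,0,0],[0,0,0]], turn=[[0,0,-0.113],[0,0,-0.113],[0,0,-0.113],[0,0,-0.113],[0,0,-0.113],[0,0,-0.113],[0,0,-0.113],[0,0,-0.113],[0,0,-0.113],[0,0,-0.113],[0,0,-0.113],[0,0,0],[0,0,0]], hand=[1,1,1,1,1,1,1,1,1,1,1,1,1], grip_force=40)

```text
clock: 1.4
tool_pos: [0.4242, 0.1373, 0.1951]
tcp_rot: [-3.141, -0.0, 1.495]
force: [-1.1, 0.9, -0.4]
finger_gap: 0.0856
grip_force: 0.0
```

```bash
cat >> h.py <<'E'
def wcal():
    from scipy.spatial.transform import Rotation as Ro
    s=arm.state(); c=optics.get_calibration('wrist'); T=np.eye(4)
    T[:3,:3]=Ro.from_euler('xyz',s['tcp_rot']).as_matrix(); T[:3,3]=s['tool_pos']
    W=np.linalg.inv(T@c['mount']); return dict(camera_matrix=c['camera_matrix'],R=W[:3,:3],t=W[:3,3])
E
python3 - <<'E'
from h import *
c=wcal();im=optics.get_image('wrist');cv2.imwrite('pics/w1.png',im[:,:,::-1])
p=proj([.424,.138,.05],c)[0];print(p)
print(fit(blob(masks(im)['red'],p),cyl(.03,.042,.058),c))
E
```

```text
[322.94852625 184.90835776]
(array([0.4232, 0.1383]), 0.0, 3598)
```

View pics/w1.png

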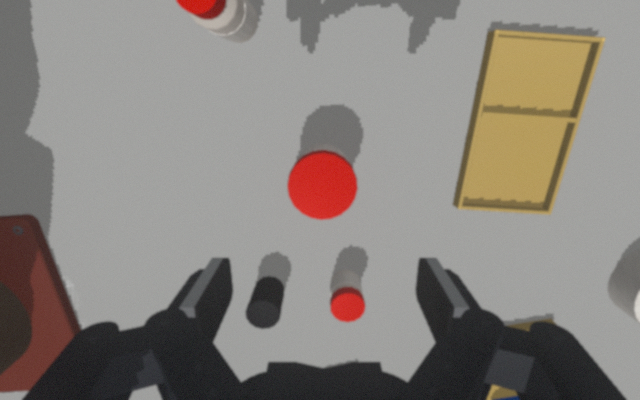

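The wrist view shows the wide jar's cap at (322,185), which gives (0.423, 0.138) and confirms the mean of the two cameras. Now I'll descend and grip.

>>> drive_tool(travel=[[0,0,-0.04],[0,0,-0.04],[0,0,-0.03],[0,0,-0.02],[0,0,-0.01],[0,0,-0.009],[0,0,0],[0,0,0],[0,0,0],[0,0,0],[0,0,0],[0,0,0],[0,0,0]], turn=[[0,0,0],[0,0,0],[0,0,0],[0,0,0],[0,0,0],[0,0,0],[0,0,0],[0,0,0],[0,0,0],[0,0,0],[0,0,0],[0,0,0],[0,0,0]], hand=[1,1,1,1,1,1,1,0.6,0.6,0.6,0.6,0.6,0.6])

```text
clock: 2.75
tool_pos: [0.4248, 0.1386, 0.0475]
tcp_rot: [3.141, -0.001, 1.497]
force: [-3.4, -0.7, 7.6]
finger_gap: 0.0589
grip_force: 41.5
```

>>> drive_tool(travel=[[0,0,0.02],[0,0,0.03],[0.02,0,0],[0.036,-0.001,0],[0.038,-0.001,0],[0.038,-0.001,0],[0.035,-0.001,0],[0.02,0,0],[0,0,0],[0,0,-0.015],[0,0,-0.015],[0,0,0],[0,0,0]], turn=[[0,0,0],[0,0,0],[0,0,0],[0,0,0],[0,0,0],[0,0,0],[0,0,0],[0,0,0],[0,0,0],[0,0,0],[0,0,0],[0,0,0],[0,0,0]], hand=[0.6,0.6,0.6,0.6,0.6,0.6,0.6,0.6,0.6,0.6,0.6,0.6,0.6])

```text
clock: 4.05
tool_pos: [0.6101, 0.1343, 0.0656]
tcp_rot: [-3.14, 0.0, 1.497]
force: [-0.4, 0.9, -0.2]
finger_gap: 0.0586
grip_force: 43.6
```

>>> drive_tool(travel=[[0,0,-0.007],[0,0,-0.004],[0,0,-0.002],[0,0,0]], turn=[[0,0,0],[0,0,0],[0,0,0],[0,0,0]], hand=[0.6,0.6,0.6,0.6])

```text
clock: 4.45
tool_pos: [0.611, 0.1342, 0.053]
tcp_rot: [-3.141, 0.0, 1.497]
force: [0.2, 0.4, -0.5]
finger_gap: 0.0591
grip_force: 43.6
```

>>> drive_tool(travel=[[0,0,-0.001],[0,0,0],[0,0,0],[0,0,0],[0,0,0],[0,0,0],[0,0,0.02],[0,0,0.045],[0,0,0.045],[-0.03,0.0,0.03]], turn=[[0,0,0],[0,0,0],[0,0,0],[0,0,0],[0,0,0],[0,0,0],[0,0,0],[0,0,0],[0,0,0],[0,0,0]], hand=[0.6,0.95,0.95,0.95,0.95,0.95,0.95,0.95,0.95,0.95])

```text
clock: 5.45
tool_pos: [0.5838, 0.1339, 0.1956]
tcp_rot: [3.137, -0.0, 1.495]
force: [0.0, 0.4, 0.8]
finger_gap: 0.0813
grip_force: 0.0
```

>>> drive_tool(travel=[[-0.02,0.014,0],[-0.037,0.024,0],[-0.037,0.024,0],[-0.037,0.024,0],[-0.037,0.024,0],[-0.037,0.024,0],[-0.019,0.012,0],[0,0,0],[0,0,-0.03],[0,0,-0.03],[0,0,0]], turn=[[0,0,0],[0,0,0],[0,0,0],[0,0,0],[0,0,0],[0,0,0],[0,0,0],[0,0,0],[0,0,0],[0,0,0],[0,0,0]], hand=[1,1,1,1,1,1,1,1,1,1,1])

```text
clock: 6.55
tool_pos: [0.3562, 0.278, 0.1294]
tcp_rot: [-3.138, 0.005, 1.496]
force: [-0.3, -1.9, -0.7]
finger_gap: 0.0855
grip_force: 0.0
```

Run:
```python
from h import *
c=wcal();im=optics.get_image('wrist')
p=proj([.359,.28,.088],c)[0];print(p)
print(fit(blob(masks(im)['red'],p),cyl(.0135,.075,.1),c))
```

```text
[327.63082703 235.11130406]
(array([0.3592, 0.2775]), 0.0, 2209)
```

>>> drive_tool(travel=[[0.003,0,-0.02],[0,0,-0.03],[0,0,-0.015],[0,0,-0.011],[0,0,0],[0,0,0],[0,0,0],[0,0,0],[0,0,0],[0,0,0],[0,0,0],[0,0,0]], turn=[[0,0,0],[0,0,0],[0,0,0],[0,0,0],[0,0,0],[0,0,0],[0,0,0],[0,0,0],[0,0,0],[0,0,0],[0,0,0],[0,0,0]], hand=[1,1,1,1,1,0.3,0.3,0.3,0.3,0.3,0.3,0.3])

```text
clock: 7.8
tool_pos: [0.3605, 0.2807, 0.0571]
tcp_rot: [3.141, -0.001, 1.497]
force: [-1.0, -1.5, 5.7]
finger_gap: 0.0348
grip_force: 39.5
```

>>> drive_tool(travel=[[0,0,0.02],[0,0,0.03],[0.02,-0.005,0],[0.037,-0.01,0],[0.037,-0.01,0],[0.037,-0.01,0],[0.037,-0.01,0],[0.037,-0.01,0],[0.037,-0.008,0],[0.02,-0.005,0],[0,0,0],[0,0,-0.015],[0,0,-0.015],[0,0,0],[0,0,0]], turn=[[0,0,0],[0,0,0],[0,0,0],[0,0,0],[0,0,0],[0,0,0],[0,0,0],[0,0,0],[0,0,0],[0,0,0],[0,0,0],[0,0,0],[0,0,0],[0,0,0],[0,0,0]], hand=[0.3,0.3,0.3,0.3,0.3,0.3,0.3,0.3,0.3,0.3,0.3,0.3,0.3,0.3,0.3])

```text
clock: 9.3
tool_pos: [0.621, 0.2126, 0.0754]
tcp_rot: [-3.14, 0.001, 1.498]
force: [0.2, 1.2, -0.5]
finger_gap: 0.0351
grip_force: 40.2
```

>>> drive_tool(travel=[[0,0,-0.007],[0,0,-0.004],[0,0,-0.003],[0,0,0],[0,0,0]], turn=[[0,0,0],[0,0,0],[0,0,0],[0,0,0],[0,0,0]], hand=[0.3,0.3,0.3,0.3,0.3])

```text
clock: 9.8
tool_pos: [0.6223, 0.2122, 0.0624]
tcp_rot: [3.142, -0.0, 1.497]
force: [0.5, 0.2, -1.4]
finger_gap: 0.0348
grip_force: 40.2
```

>>> drive_tool(travel=[[0,0,-0.001],[0,0,0],[0,0,0],[0,0,0],[0,0,0],[0,0,0],[0,0,0],[0,0,0.02],[0,0,0.04],[0,0,0.04],[0,0,0.03],[0,0,0]], turn=[[0,0,0],[0,0,0],[0,0,0],[0,0,0],[0,0,0],[0,0,0],[0,0,0],[0,0,0],[0,0,0],[0,0,0],[0,0,0],[0,0,0]], hand=[0.3,0.8,0.8,0.8,0.8,0.8,0.8,0.8,0.8,0.8,0.8,0.8])

```text
clock: 11.0
tool_pos: [0.6246, 0.2126, 0.1966]
tcp_rot: [3.135, -0.004, 1.496]
force: [0.3, 0.5, 0.7]
finger_gap: 0.0681
grip_force: 0.0
```

Run:
```python
from h import *
c=optics.get_calibration('side');im=optics.get_image('side');M=masks(im)
for P,z in((cyl(.0135,.079,.104),[.622,.213,.09]),(cyl(.03,.046,.062),[.612,.134,.054])):
    p=proj(z,c)[0]; print(p,fit(blob(M['red'],p),P,c))
cv2.imwrite('pics/s2.png',cv2.resize(im[120:330,220:460,::-1],None,fx=2.5,fy=2.5))
```

```text
[279.51092675 251.95680713] (array([0.6121, 0.1799]), 0.0, 542)
[289.94085949 236.84067985] (array([0.6188, 0.1423]), 0.0, 542)
```

View pics/s2.png

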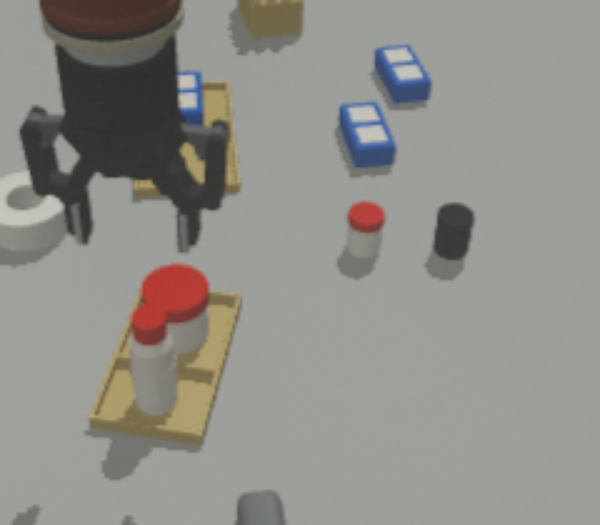

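Both items stand upright in their bays, with the bottle at crop (155,360) and the jar at (178,310). The caps overlap in this view, so the two fits merged. Next is pack A at (0.4305, −0.170), yaw 0.168.

>>> drive_tool(travel=[[-0.01,-0.02,0],[-0.02,-0.04,0],[-0.02,-0.04,0],[-0.02,-0.04,0],[-0.02,-0.04,0],[-0.02,-0.04,0],[-0.02,-0.04,0],[-0.02,-0.04,0],[-0.02,-0.04,0],[-0.015,-0.03,0],[-0.008,-0.013,0],[0,0,-0.03],[0,0,-0.03],[0,0,0]], turn=[[0,0,0.022],[0,0,0.022],[0,0,0.022],[0,0,0.022],[0,0,0.022],[0,0,0.022],[0,0,0.022],[0,0,0.022],[0,0,0.022],[0,0,0.022],[0,0,0.022],[0,0,0],[0,0,0],[0,0,0]], hand=[0.9,0.9,0.9,0.9,0.9,0.9,0.9,0.9,0.9,0.9,0.9,0.9,0.9,0.9])

```text
clock: 12.45
tool_pos: [0.4262, -0.1701, 0.1277]
tcp_rot: [-3.135, -0.001, 1.738]
force: [-0.3, 0.6, 0.1]
finger_gap: 0.0768
grip_force: 0.0
```

Run:
```python
from h import *
c=wcal();im=optics.get_image('wrist')
p=proj([.4305,-.17,.02],c)[0];print(p)
print(fit(blob(masks(im)['blue'],p),box(.046,.09,0,.028),c,.17))
cv2.imwrite('pics/w3.png',im[:,:,::-1])
```

```text
[329.76349697 200.77767906]
(array([ 0.4296, -0.1714,  0.1866]), 0.03, 3557)
```

View pics/w3.png

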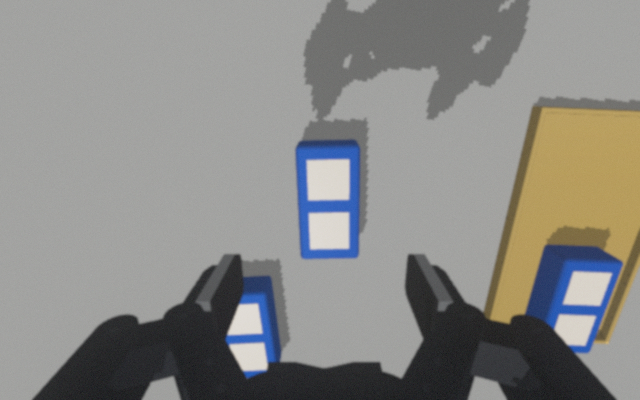

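The pack is centred under the hand at (328,200) and aligned.

>>> drive_tool(travel=[[0.003,-0.001,-0.03],[0,0,-0.03],[0,0,-0.02],[0,0,-0.014],[0,0,-0.007],[0,0,-0.003],[0,0,0],[0,0,0]], turn=[[0,0,0.005],[0,0,0],[0,0,0],[0,0,0],[0,0,0],[0,0,0],[0,0,0],[0,0,0]], hand=[0.85,0.85,0.85,0.85,0.85,0.85,0.85,0.85])

```text
clock: 13.3
tool_pos: [0.4328, -0.1719, 0.0281]
tcp_rot: [3.14, 0.0, 1.744]
force: [0.9, 0.4, 0.5]
finger_gap: 0.0724
grip_force: 0.0
```

>>> drive_tool(travel=[[0,0,-0.004],[0,0,-0.002],[0,0,0],[0,0,0],[0,0,0],[0,0,0],[0,0,0],[0,0,0],[0,0,0]], turn=[[0,0,0],[0,0,0],[0,0,0],[0,0,0],[0,0,0],[0,0,0],[0,0,0],[0,0,0],[0,0,0]], hand=[0.85,0.85,0.45,0.45,0.45,0.45,0.45,0.45,0.45], grip_force=50)

```text
clock: 14.2
tool_pos: [0.4322, -0.1719, 0.0215]
tcp_rot: [3.142, -0.0, 1.744]
force: [-1.3, 0.3, 5.3]
finger_gap: 0.0449
grip_force: 51.9
```

>>> drive_tool(travel=[[0,0,0.02],[0,0,0.03],[0.02,0.005,0.01],[0.035,0.008,0],[0.035,0.008,0],[0.035,0.008,0],[0.035,0.008,0],[0.025,0.006,0],[0.015,0.0045,0],[0,0,0],[0,0,-0.02],[0,0,-0.015],[0,0,0],[0,0,0],[0,0,0]], turn=[[0,0,0],[0,0,0],[0,0,-0.01],[0,0,-0.01],[0,0,-0.01],[0,0,-0.01],[0,0,-0.009],[0,0,0],[0,0,0],[0,0,0],[0,0,0],[0,0,0],[0,0,0],[0,0,0],[0,0,0]], hand=[0.45,0.45,0.45,0.45,0.45,0.45,0.45,0.45,0.45,0.45,0.45,0.45,0.45,0.45,0.45])

```text
clock: 15.7
tool_pos: [0.6324, -0.1246, 0.0471]
tcp_rot: [3.141, 0.0, 1.694]
force: [-0.5, 0.2, -1.3]
finger_gap: 0.0449
grip_force: 51.8
```

Run:
```python
from h import *
im=optics.get_image('side')
cv2.imwrite('pics/s4.png',cv2.resize(im[120:220,220:380,::-1],None,fx=5,fy=5,interpolation=2))
```

```text
(no output)
```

View pics/s4.png

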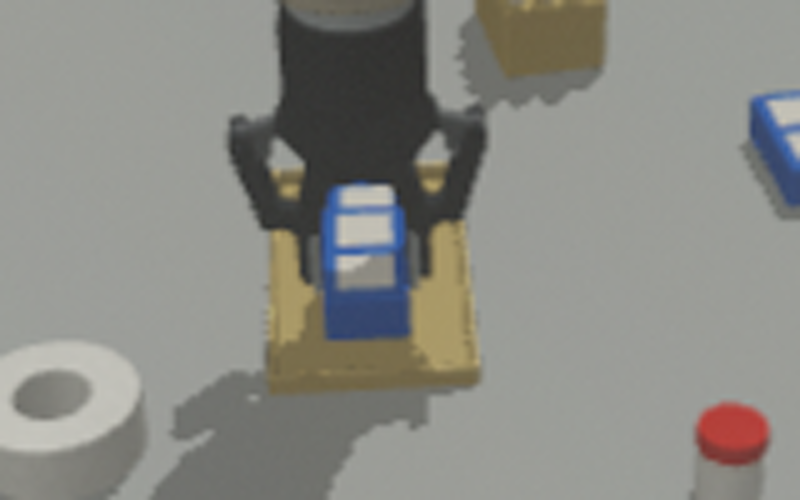

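The held pack hovers over the free part of the tray, lined up with the fixed one (crop (365,260)), and its near end is inside the tray. Lowering it now.

>>> drive_tool(travel=[[0,0,-0.01],[0,0,-0.006],[0,0,-0.004],[0,0,-0.001],[0,0,0]], turn=[[0,0,0],[0,0,0],[0,0,0],[0,0,0],[0,0,0]], hand=[0.45,0.45,0.45,0.45,0.45])

```text
clock: 16.25
tool_pos: [0.6318, -0.1241, 0.0256]
tcp_rot: [-3.141, -0.001, 1.695]
force: [-4.3, 2.1, 7.5]
finger_gap: 0.0453
grip_force: 52.8
```

>>> drive_tool(travel=[[0,0,0],[0,0,0],[0,0,0],[0,0,0],[0,0,0],[0,0,0.015],[0,0,0.04],[0,0,0.05],[-0.02,-0.014,0],[-0.037,-0.026,0],[-0.037,-0.026,0],[-0.037,-0.026,0],[-0.037,-0.026,0],[-0.037,-0.026,0],[-0.03,-0.022,0],[-0.015,-0.01,0],[0,0,0],[0,0,0]], turn=[[0,0,0],[0,0,0],[0,0,0],[0,0,0],[0,0,0],[0,0,0],[0,0,0],[0,0,0],[0,0,0.015],[0,0,0.016],[0,0,0.016],[0,0,0.016],[0,0,0.016],[0,0,0.016],[0,0,0.016],[0,0,0],[0,0,0],[0,0,0]], hand=[0.66,0.66,0.66,0.66,0.66,0.66,0.66,0.66,0.85,0.85,0.85,0.85,0.85,0.85,0.85,0.85,0.85,0.85])

```text
clock: 18.05
tool_pos: [0.3832, -0.2999, 0.1309]
tcp_rot: [3.14, 0.0, 1.806]
force: [-0.4, 0.5, 1.3]
finger_gap: 0.0727
grip_force: 0.0
```

Run:
```python
from h import *
c=wcal();im=optics.get_image('wrist')
p=proj([.382,-.3,.02],c)[0];print(p)
print(fit(blob(masks(im)['blue'],p),box(.046,.09,0,.028),c,.23))
im=optics.get_image('top');c=optics.get_calibration('top');m=masks(im)
for q in ([.6325,-.1245,.02],[.645,-.222,.02]):
    p=proj(q,c)[0];print(p,fit(blob(m['blue'],p),box(.046,.09,.004,.032),c,.12))
cv2.imwrite('pics/t5.png',cv2.resize(im[140:220,310:430,::-1],None,fx=6,fy=6,interpolation=2))
```

```text
[321.49082047 198.07604327]
(array([ 0.3803, -0.3028,  0.2311]), 0.14, 3430)
[349.1156522  174.79975764] (array([ 0.6338, -0.1215,  0.1069]), 1.05, 183)
[384.57722694 171.4089307 ] (array([ 0.6459, -0.2226,  0.1208]), 0.6, 177)
```

View pics/t5.png

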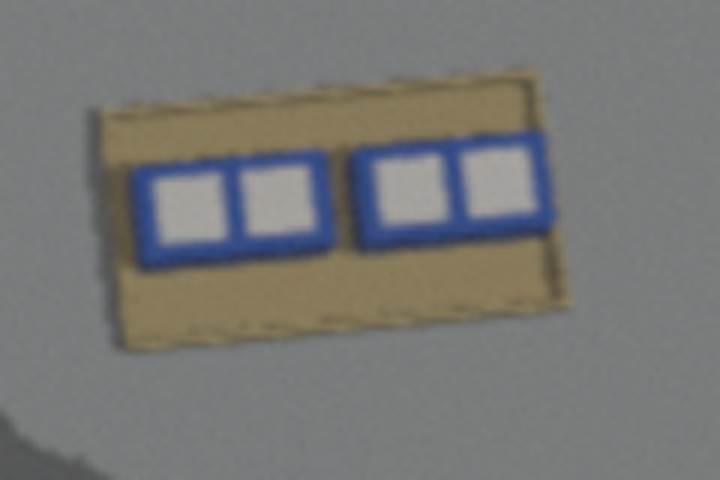

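The floor pack lies flat and in line, with its centre about 0.102 m from the fixed pack's, so at y ≈ +0.048 to +0.050, within limits. Now the second loose pack at (0.381, −0.302), yaw 0.231.

>>> drive_tool(travel=[[-0.002,-0.002,-0.03],[0,0,-0.03],[0,0,-0.02],[0,0,-0.014],[0,0,-0.008],[0,0,-0.005],[0,0,-0.002],[0,0,0],[0,0,0],[0,0,0],[0,0,0],[0,0,0],[0,0,0],[0,0,0],[0,0,0]], turn=[[0,0,0],[0,0,0],[0,0,0],[0,0,0],[0,0,0],[0,0,0],[0,0,0],[0,0,0],[0,0,0],[0,0,0],[0,0,0],[0,0,0],[0,0,0],[0,0,0],[0,0,0]], hand=[0.85,0.85,0.85,0.85,0.85,0.85,0.85,0.85,0.45,0.45,0.45,0.45,0.45,0.45,0.45])

```text
clock: 19.65
tool_pos: [0.3807, -0.3025, 0.022]
tcp_rot: [3.14, 0.0, 1.806]
force: [-0.3, 1.1, 7.1]
finger_gap: 0.0454
grip_force: 51.3
```

>>> drive_tool(travel=[[0,0,0.02],[0,0,0.03],[0.02,0.01,0.02],[0.037,0.018,0],[0.037,0.019,0],[0.037,0.019,0],[0.037,0.019,0],[0.037,0.019,0],[0.033,0.016,0],[0.02,0.0095,0],[0,0,0],[0,0,-0.02],[0,0,-0.006],[0,0,0],[0,0,0]], turn=[[0,0,0],[0,0,0],[0,0,-0.015],[0,0,-0.016],[0,0,-0.016],[0,0,-0.016],[0,0,-0.016],[0,0,-0.016],[0,0,-0.016],[0,0,0],[0,0,0],[0,0,0],[0,0,0],[0,0,0],[0,0,0]], hand=[0.45,0.45,0.45,0.45,0.45,0.45,0.45,0.45,0.45,0.45,0.45,0.45,0.45,0.45,0.45])

```text
clock: 21.15
tool_pos: [0.6379, -0.1732, 0.0658]
tcp_rot: [3.142, 0.0, 1.694]
force: [0.6, 0.5, -2.1]
finger_gap: 0.0451
grip_force: 51.7
```

>>> drive_tool(travel=[[0,0,-0.006],[0,0,-0.004],[0,0,-0.001],[0,0,0]], turn=[[0,0,0],[0,0,0],[0,0,0],[0,0,0]], hand=[0.45,0.45,0.45,0.45])

```text
clock: 21.55
tool_pos: [0.6382, -0.1728, 0.0543]
tcp_rot: [-3.142, -0.0, 1.695]
force: [0.1, 0.0, -0.8]
finger_gap: 0.045
grip_force: 51.7
```

>>> drive_tool(travel=[[0,0,-0.001],[0,0,0],[0,0,0],[0,0,0],[0,0,0],[0,0,0.015],[0,0,0.04],[0,0,0.04],[-0.02,0.018,0],[-0.035,0.031,0],[-0.035,0.031,0],[-0.035,0.031,0],[-0.035,0.031,0],[-0.025,0.023,0],[-0.014,0.013,0],[0,0,0],[0,0,0]], turn=[[0,0,0],[0,0,0],[0,0,0],[0,0,0],[0,0,0],[0,0,0],[0,0,0],[0,0,0],[0,0,-0.02],[0,0,-0.02],[0,0,-0.02],[0,0,-0.02],[0,0,-0.02],[0,0,-0.02],[0,0,0],[0,0,0],[0,0,0]], hand=[0.45,0.66,0.66,0.66,0.66,0.66,0.66,0.66,0.72,0.72,0.72,0.72,0.72,0.72,0.72,0.72,0.72])

```text
clock: 23.25
tool_pos: [0.4398, 0.0052, 0.1492]
tcp_rot: [3.14, -0.001, 1.575]
force: [0.3, -0.0, 0.4]
finger_gap: 0.0614
grip_force: 0.0
```

Run:
```python
from h import *
c=wcal();im=optics.get_image('wrist')
p=proj([.439,.005,.04],c)[0];print(p)
print(fit(blob(masks(im)['red'],p),cyl(.018,.034,.046),c))
cv2.imwrite('pics/w6.png',im[:,:,::-1])
im=optics.get_image('top');c=optics.get_calibration('top');m=masks(im)
p=proj([.6385,-.173,.06],c)[0];print(p)
cv2.imwrite('pics/t6.png',cv2.resize(im[140:220,310:430,::-1],None,fx=6,fy=6,interpolation=2))
```

```text
[321.86661483 199.61641422]
(array([0.4386, 0.0056]), 0.0, 1617)
[369.07263116 169.77024327]
```

View pics/w6.png

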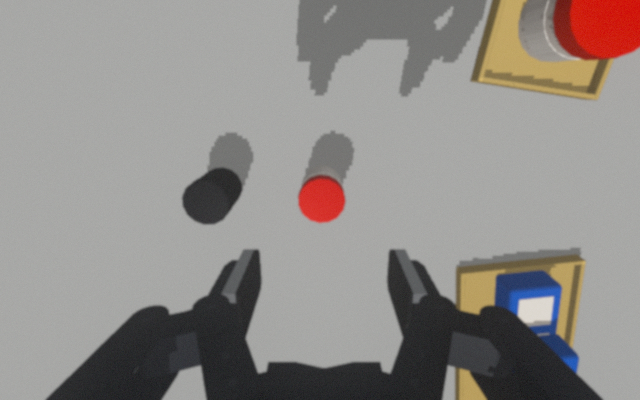

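View pics/t6.png

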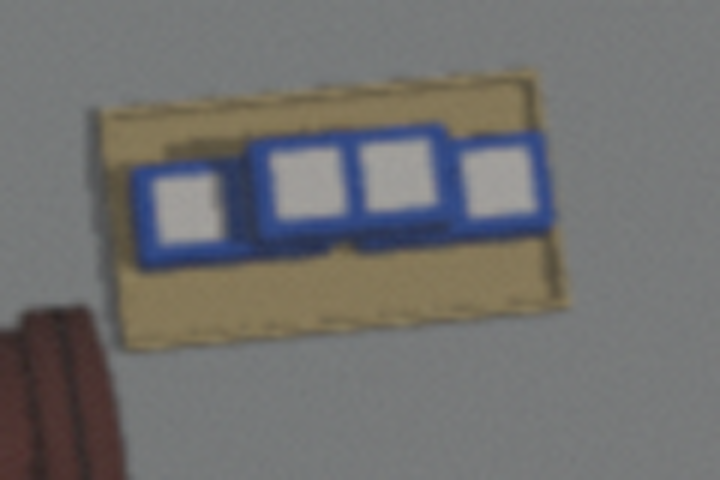

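The top pack bridges the joint as intended (crop (350,182), expected (354,179)). The red-capped jar sits at (321,199) under the hand, and the black one is off at (208,197).

>>> drive_tool(travel=[[-0.001,0,-0.03],[0,0,-0.03],[0,0,-0.025],[0,0,-0.015],[0,0,-0.008],[0,0,-0.005],[0,0,0],[0,0,0],[0,0,0],[0,0,0],[0,0,0],[0,0,0],[0,0,0]], turn=[[0,0,0],[0,0,0],[0,0,0],[0,0,0],[0,0,0],[0,0,0],[0,0,0],[0,0,0],[0,0,0],[0,0,0],[0,0,0],[0,0,0],[0,0,0]], hand=[0.72,0.72,0.72,0.72,0.72,0.72,0.72,0.35,0.35,0.35,0.35,0.35,0.35], grip_force=30)

```text
clock: 24.65
tool_pos: [0.4389, 0.0054, 0.036]
tcp_rot: [3.14, -0.001, 1.575]
force: [-0.2, -0.9, 7.1]
finger_gap: 0.0349
grip_force: 29.6
```

>>> drive_tool(travel=[[0,0,0.02],[0,0,0.035],[0,0,0.035],[0.015,-0.014,0],[0.03,-0.027,0],[0.035,-0.031,0],[0.035,-0.031,0],[0.035,-0.031,0],[0.03,-0.027,0],[0.0195,-0.0175,0],[0,0,0],[0,0,-0.012],[0,0,0],[0,0,0]], turn=[[0,0,0],[0,0,0],[0,0,0],[0,0,0],[0,0,0],[0,0,0],[0,0,0],[0,0,0],[0,0,0],[0,0,0],[0,0,0],[0,0,0],[0,0,0],[0,0,0]], hand=[0.35,0.35,0.35,0.35,0.35,0.35,0.35,0.35,0.35,0.35,0.35,0.35,0.35,0.35])

```text
clock: 26.05
tool_pos: [0.637, -0.1719, 0.1127]
tcp_rot: [-3.14, -0.001, 1.576]
force: [0.1, -0.3, -0.1]
finger_gap: 0.0347
grip_force: 30.2
```

>>> drive_tool(travel=[[0,0,-0.008],[0,0,-0.005],[0,0,-0.002],[0,0,0],[0,0,0]], turn=[[0,0,0],[0,0,0],[0,0,0],[0,0,0],[0,0,0]], hand=[0.35,0.35,0.35,0.35,0.35])

```text
clock: 26.55
tool_pos: [0.6377, -0.1734, 0.0984]
tcp_rot: [-3.142, 0.0, 1.575]
force: [0.3, 0.2, -0.0]
finger_gap: 0.0347
grip_force: 30.2
```

>>> drive_tool(travel=[[0,0,-0.001],[0,0,-0.001],[0,0,0],[0,0,0]], turn=[[0,0,0],[0,0,0],[0,0,0],[0,0,0]], hand=[0.35,0.35,0.35,0.35])

```text
clock: 26.95
tool_pos: [0.6377, -0.1733, 0.0964]
tcp_rot: [3.142, -0.0, 1.575]
force: [-0.3, -0.1, -0.5]
finger_gap: 0.0353
grip_force: 30.2
```

>>> drive_tool(travel=[[0,0,0],[0,0,0],[0,0,0],[0,0,0],[0,0,0],[0,0,0],[0,0,0.015],[0,0,0.04],[0,0,0.04],[-0.03,0.02,0.03],[-0.04,0.03,0],[-0.04,0.03,0],[-0.04,0.03,0],[-0.03,0.02,0],[0,0,0],[0,0,0]], turn=[[0,0,0],[0,0,0],[0,0,0],[0,0,0],[0,0,0],[0,0,0],[0,0,0],[0,0,0],[0,0,0],[0,0,0],[0,0,0],[0,0,0],[0,0,0],[0,0,0],[0,0,0],[0,0,0]], hand=[0.6,0.6,0.6,0.6,0.6,0.6,0.6,0.6,0.6,0.6,0.6,0.6,0.6,0.6,0.6,0.6])

```text
clock: 28.55
tool_pos: [0.4579, -0.0429, 0.2225]
tcp_rot: [3.139, -0.003, 1.576]
force: [0.1, -1.3, 0.0]
finger_gap: 0.0515
grip_force: 0.0
```

Run:
```python
from h import *
yt=np.array
def loc(q,o,w): d=q[:2]-np.array(o); return np.array([d@[np.cos(w),np.sin(w)],d@[-np.sin(w),np.cos(w)]]).round(4)
for n in('top','side'):
    c=optics.get_calibration(n);im=optics.get_image(n);M=masks(im)
    for o,P,z,T in(('bottle',cyl(.0135,.079,.104),[.622,.213,.09],([.616,.1675],-.127)),('wide',cyl(.03,.046,.062),[.612,.134,.054],([.616,.1675],-.127)),('small',cyl(.018,.094,.106),[.6385,-.173,.1],([.638,-.17],.124))):
        p=proj(z,c)[0]; f=fit(blob(M['red'],p),P,c); print(n,o,p.round(),f,loc(f[0],*T))
    if n=='side': cv2.imwrite('pics/s7.png',cv2.resize(im[90:310,190:450,::-1],None,fx=2.7,fy=2.7,interpolation=2))
    else: cv2.imwrite('pics/t7.png',cv2.resize(im[90:230,190:500,::-1],None,fx=2.5,fy=2.5,interpolation=2))
```

```text
top bottle [220. 169.] (array([0.6249, 0.2143]), 0.0, 67) [0.0029 0.0476]
top wide [253. 177.] (array([0.6132, 0.1358]), 0.0, 359) [ 0.0012 -0.0318]
top small [372. 166.] (array([ 0.6385, -0.1709]), 0.0, 114) [ 0.0004 -0.001 ]
side bottle [280. 252.] (array([0.6123, 0.1806]), 0.0, 561) [-0.0053  0.0125]
side wide [290. 237.] (array([0.619, 0.143]), 0.0, 561) [ 0.0061 -0.0239]
side small [292. 145.] (array([ 0.6396, -0.1778]), 0.0, 63) [ 0.0006 -0.0079]
```

View pics/s7.png

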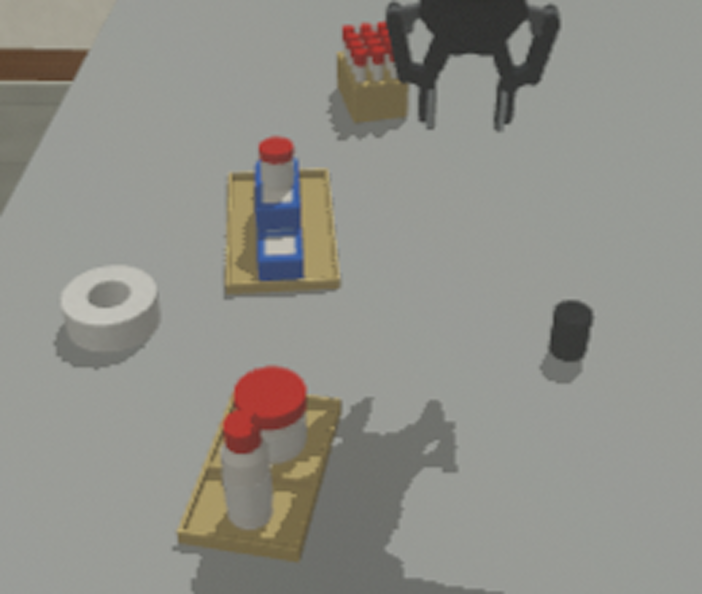

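View pics/t7.png

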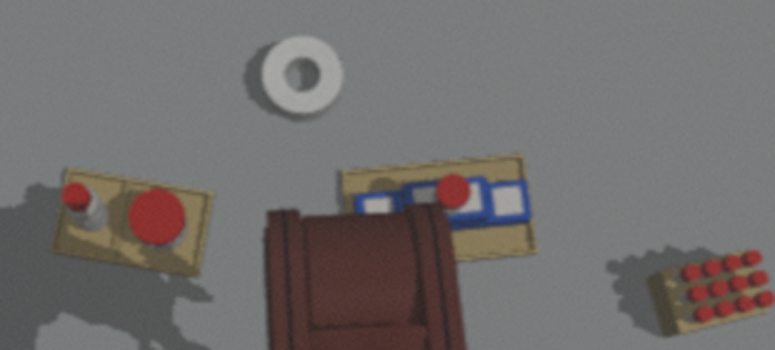

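Both kits are complete, upright and in place, with the small jar at crop (453,190) in the top view, the bystanders unmoved and the arm clear. Handing in.

```bash
python3 -c "
from station import arm
print(arm.finish_job())"
```

```text
the job is handed in; nothing more can be done
None
```

Both kits are made up and the job was handed in at about 29 s of the 117 s allowed: my last camera check showed every item in place and upright, though the hand-in call returned no verdict.

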